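# Dock the cold-chain temperature logger and hold the read-out lever at its third click

## Robot

A 6-joint arm with a two-finger parallel gripper is mounted at the origin on a cart in front of the work surface, level with it; the furniture and walls round the work are solid. World frame = base frame: x ahead of the robot, y to its left, z up, the work surface at z = 0. Lengths are in m, angles in degrees, forces in N, time in s.
With the tool pointing down it reaches from about 0.3 to 0.775 m from the base axis. Payload 14.6 kg.
Tool frame: the origin (TCP) lies between the finger pads; the fingertips stand 14 mm ahead of it and the grasp point (between the pads) lies 5 mm behind it; z points along the fingers, y is the direction in which the jaws open and shut (so a half turn about z gives the same grasp; the last joint's range is limited). The gripper opens to 85 mm and grips with 20 to 120 N. Pads are 22 mm wide; open, the fingers measure 114 mm over their backs; the gripper's body (76 mm by 85 mm) begins 54 mm behind the grasp point. The pads swing forward as they close: fully open they stand 13 mm farther back than shut.
Start: joints at [72.559, 17.183, 87.147, -0, 75.671, -3.816], TCP at [0.13, 0.535, 0.245] pointing down, gripper open.
Joint ranges: [-173.82, 173.82], [-45.26, 126.66], [13.44, 144.39], [-59.66, 239.66], [0, 175.72], [-146.38, 146.38]. Speed limits (degrees/s): [127.2, 127.2, 147.25, 180, 180, 180].

## Interface

Orientations are given as [roll, pitch, yaw] about the fixed x, y, z axes, in that order (R = Rz(yaw) Ry(pitch) Rx(roll)).
In Python, from plant import r, vision gives the robot as it stands.
- The arm moves only by the tool send_rows, never from a script. Its argument "plan" is a list of rows, each an object with "hand": the opening, from -1 (shut) to 1 (fully open); "linear": the shift along the tool's x, y, z each as a share of 0.5 m, from -1 to 1, a list of three; "dr": the turn, a rotation vector about the tool's x, y, z each as a share of 90 degrees, from -1 to 1, a list of three. In form: [{"hand": hand, "linear": [tx, ty, tz], "dr": [ax, ay, az]}, ...]. A call has 1 to 5 rows; each row is the pose to reach, as a shift and turn from the pose commanded when the call began, along the tool's axes at that moment; what a row does not reach only later rows make up. A row lasts 1/12 s, in which the tool goes at most 41.7 mm and 7.16 degrees, less where a joint would pass 70% of its speed; a pose out of reach is approached as far as the arm can. A call with a number of a shift or a turn outside -1 to 1 is refused whole. A call with a gripper value outside its range is refused whole. The fingers move at their own pace and stop on an object; the grip force is fixed at half the most. Time passes only in rows, so rows that repeat a pose let the fingers close. It gives the time, the measured TCP pose, the force and the opening at its end, in the units of the state.
- r.read_state(): the state, without advancing time (a new reading comes with each control period).
- vision.snapshot(name): name is "scene" or "top" or "wrist"; returns a dict with "img" (480x640x3 uint8, red, green, blue), "z_map" (480x640 float32, m along the optical axis (not along the pixel's ray), 0 where there is no reading), "fx", "fy", "cx", "cy" (pixels), "D" ([k1, k2, p1, p2, k3] as OpenCV has them; the pictures are not rectified), "R" (3x3) and "t" (3): a world point X has camera coordinates R X + t; the wrist camera has in their place "mount" (4x4, takes a point from camera to tool coordinates, whose origin is the TCP and whose axes are the flange's). Camera axes: x right, y down, z forward; pixel columns grow to the right and rows downward; lengths in m; the calibration is good to about 2 mm. A picture is of the moment at which its call begins: read the wrist's pose just before it.
- r.job_done(): hands the job in, once; it reports no verdict.
The state is a dict: "t": time; "qpos": joint angles; "dq": joint speeds; "joint_torque": joint torques, N m; "position": TCP position; "orientation": TCP orientation; "force": force on the tool from outside, world axes, zero at the start; "moment": the same for the moment, N m; "grip_width": opening from 0.0 (shut) to 1.0 (fully open).
Only numpy, scipy, OpenCV 4.12 (cv2) and the standard library are available. Lean on these libraries where they do the work, as an engineer would, in place of code of your own. Each camera call takes 0.05 s, during which the arm holds its last target. There are 200 camera calls.

## Task

Take the orange temperature logger out of its grey desk stand and slide it upright into the slot on top of the white docking reader until it is fully home, then let go of it. Then press the reader's blue spring-return lever down past its first two clicks to the third and keep holding it there: the program finishes while the robot is still holding the lever down, with the logger still home. Leave the small vial, the clear measuring cup and the plaster roll where they are.

Things in the scene. Friction and masses are not known exactly. Their poses are not given: they have to be found in the camera images.
- logger_mid (a point): centre (half-way up) of the loose temperature logger: an orange flat slab 10 mm thick (its own x), 50 mm wide (its y), 100 mm tall (its z, up), about 70 g, with the same dark display and ribbed upper end on both sides; either way round is right. It starts upright in the grey stand, standing 20 mm deep in the stand's slot, its underside 6 mm above the table, so that its upper 80 mm are free
- stand: fixed grey desk stand, 60 x 90 x 26 mm on a black foot plate 74 x 104 mm, that holds the logger upright; origin at the centre of its underside on the table, slot along its y
- dock_slot (a point): centre of the slot's mouth on top of the fixed white docking reader (105 x 116 mm, about 70 mm tall). x points away from the reader's front (the blue lever stands out at the front, -x), y along the slot, z up. The mouth lies 70 mm above the table; the slot is 12.6 mm (x) by 52.6 mm (y), 48 mm deep, with a 3 mm chamfer round the mouth. A logger fully home stands 52 mm out of it, its centre 2 mm above the mouth
- lever_top (a point): centre of the top face of the blue lever paddle (40 mm along the dock's x, 46 mm along y, 10 mm thick) in front of the reader, 95 mm in front of the slot's centre; it moves straight down and up, and its top is 66 mm above the table at rest, 30 mm at the third click
- lever (a joint): downward travel of the lever in m: 0 at rest (up), clicks at about 0.012, 0.024 and 0.036 (third), end stop at 0.040. A spring always drives it back up to 0 when it is let go; pressing takes about 3 N at first and up to about 8 N on the bump before the third click
- vial_3_mid (a point): centre of a small red-capped vial standing on the table, 16 mm across, 39 mm tall; bystander
- measuring_cup_mid (a point): centre of a small clear measuring cup on the table, 39 mm across, 38 mm tall; bystander
- plaster_roll_mid (a point): centre of a beige plaster roll lying on the table, 65 mm across, 26 mm tall; bystander
Mind the look-alikes: they are no part of the job. Leave any purple look-alike of the part that bears logger_mid alone.

How it is judged:
By the outcome, as a careful person would: the job done as asked, in the order asked, and still so for the second after the job is handed in, while the arm keeps its last pose, push and grip.
It also fails if it takes over 54 s, if anything falls off the work surface, if the arm or the gripper's body presses on something with over 40 N, if the wrist force passes 120 N, or if a joint passes its speed limit or range.

## Working session

There is one attempt and no reset: what is moved stays moved. The work goes in short steps, Python scripts to look and compute and a tool call to move; the robot and the scene stay as the last step left them, time stands still between calls to the robot, and variables do not carry over. Pictures are saved under pics/ and viewed, about 8 in all and at most 12, crops included, and the job is handed in when it is done.

Besides the shell and the picture viewer there is one more tool, called after ">>>" as name(argument=value, ...), one argument or row to a line, values as JSON. send_rows: Moves the arm, as the interface text tells. Shift numbers are shares of 0.5 m and turn numbers shares of 90 degrees, none past 1 either way. Its arguments: {"type":"object","properties":{"plan":{"type":"array","items":{"type":"object","properties":{"hand":{"type":"number"},"linear":{"type":"array","items":{"type":"number"}},"dr":{"type":"array","items":{"type":"number"}}}}}},"required":["plan"]}

```bash
mkdir -p pics; ls; python3 - <<'E'
from plant import r, vision
import cv2,pickle
s=r.read_state();print({k:s[k] for k in ('t','position','orientation','force','grip_width')})
o={}
for n in("scene","top"):
    d=vision.snapshot(n);o[n]=d;cv2.imwrite(f"pics/{n}1.png",d["img"][:,:,::-1])
    print(n,d["fx"],d["fy"],d["cx"],d["cy"],d["D"],d["R"],d["t"])
pickle.dump(o,open("o.pkl","wb"))
E
```

```text
pics
{'t': 0.0, 'position': array([0.1294968 , 0.53430413, 0.24470364]), 'orientation': array([-1.79930573e+02, -4.40266667e-03,  1.66373888e+02]), 'force': array([-0.19920766, -0.13427711,  0.43762364]), 'grip_width': 1.0014187040505704}
scene 510.10865005511164 510.10865005511164 313.2548583301014 243.09906668320394 [-0.08085103  0.          0.          0.          0.        ] [[-0.59764002 -0.80145549  0.02225966]
 [-0.38611125  0.26336676 -0.88405659]
 [ 0.70266956 -0.53694231 -0.4668495 ]] [0.37584679 0.27150484 0.46680524]
top 514.3855865558506 514.3855865558506 321.11630681427556 239.99600966554658 [-0.12474933  0.          0.          0.          0.        ] [[ 0.0301514  -0.99946946  0.01231652]
 [-0.99438209 -0.03124421 -0.10113382]
 [ 0.10146498 -0.009198   -0.99479659]] [0.00203168 0.59280906 1.10820868]
```

View pics/scene1.png

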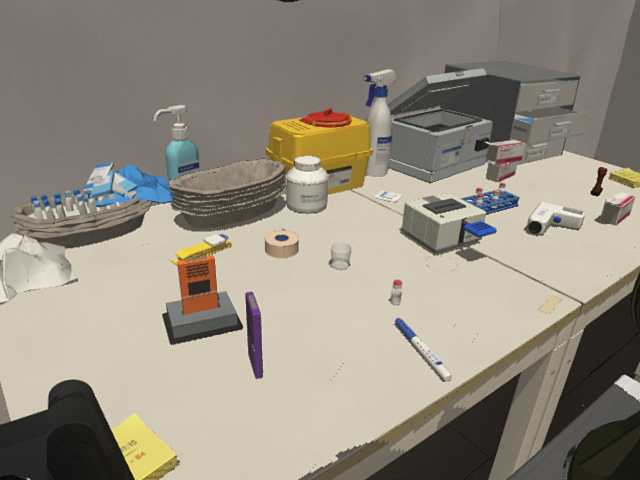

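View pics/top1.png

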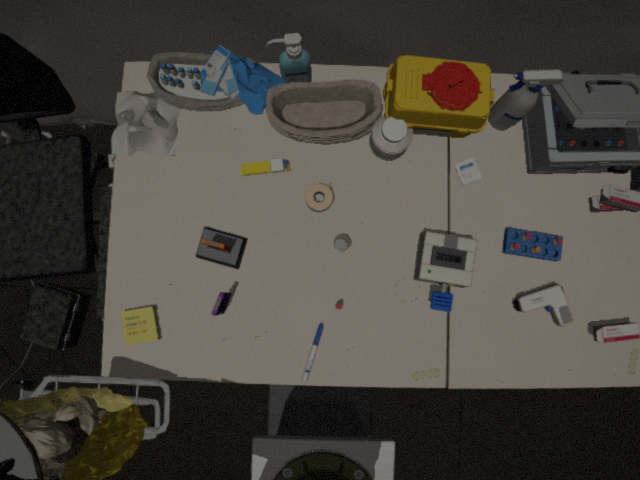

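The top view shows the orange logger in the grey stand at (215,244), scene (198,285). The purple look-alike is separate, at top (220,302) and scene (254,335), and must be left alone. The dock is at top (447,258) with the blue lever at (441,301). I'll measure these and take one enlarged crop.

```bash
cat > h.py <<'E'
import numpy as np,cv2
def cloud(d,R=None,t=None):
    z=d["z_map"];h,w=z.shape;K=np.array([[d["fx"],0,d["cx"]],[0,d["fy"],d["cy"]],[0,0,1]])
    g=np.stack(np.meshgrid(np.arange(w),np.arange(h)),-1).reshape(-1,1,2).astype(np.float64)
    n=cv2.undistortPoints(g,K,np.array(d["D"]))[:,0]
    P=np.c_[n*z.reshape(-1,1),z.reshape(-1)]
    if R is None:
        R=d["R"];t=d["t"];P=(P-t)@R
    else: P=P@R.T+t
    P[z.reshape(-1)==0]=np.nan
    return P.reshape(h,w,3)
def rect(p):
    (c,s,a)=cv2.minAreaRect((p[:,:2]*1000).astype(np.float32)); return np.round(c,1),np.round(s,1),round(a,1)
E
python3 - <<'E'
import pickle,cv2,numpy as np
from h import *
o=pickle.load(open("o.pkl","rb"))
for n in("top","scene"):
    d=o[n];P=cloud(d);hsv=cv2.cvtColor(d["img"],cv2.COLOR_RGB2HSV);H,S,V=[hsv[...,i].astype(int) for i in range(3)]
    x,y,z=P[...,0],P[...,1],P[...,2]
    def box(u0,u1,v0,v1):
        m=np.zeros(z.shape,bool);m[v0:v1,u0:u1]=1;return m
    B=dict(top=dict(log=(190,255,220,275),dock=(410,485,220,290),lev=(425,460,280,320)),scene=dict(log=(160,245,250,345),dock=(395,490,190,255),lev=(460,500,215,245)))[n]
    b=box(*B["log"]);m=b&(H<14)&(S>140)&(V>70);p=P[m]
    print(n,"orange",m.sum(),"z",np.nanpercentile(p[:,2],[2,50,98]))
    t=p[p[:,2]>np.nanpercentile(p[:,2],98)-.008];print(" top",len(t),rect(t)); print(" all",rect(p))
    q=P[b&(abs(z-.026)<.007)&(S<80)];print(" stand",len(q),np.median(q[:,2]),rect(q))
    q=P[box(*B["dock"])&(abs(z-.07)<.008)&(S<80)];print(" dock",len(q),np.median(q[:,2]),rect(q))
    q=P[box(*B["dock"])&(z<.055)&(z>.015)&(V<110)];print(" slot",len(q),rect(q) if len(q)>3 else'')
    q=P[box(*B["lev"])&(H>95)&(H<130)&(S>120)&(z>.05)];print(" lever",len(q),np.median(q[:,2]),rect(q))
d=o["top"]["img"][:,:,::-1]
a=cv2.resize(d[210:320,190:270],None,fx=5,fy=5,interpolation=3);b=cv2.resize(d[215:325,405:485],None,fx=5,fy=5,interpolation=3)
cv2.imwrite("pics/crop1.png",np.clip(np.hstack([a,b])*1.6,0,255).astype(np.uint8))
E
```

```text
top orange 51 z [0.07282404 0.10470941 0.11048267]
 top 35 (array([571.8, 246.1]), array([47.1,  9.2]), 75.8)
 all (array([573.5, 252.3]), array([60.1, 10.7]), 73.5)
 stand 858 0.025858336206282723 (array([571.7, 247.1]), array([93.2, 58.5]), 76.7)
 dock 2399 0.06749395386412299 (array([ 550. , -252.8]), array([117.6, 119. ]), 82.6)
 slot 343 (array([ 555.7, -251.6]), array([115.5, 102.5]), 81.7)
 lever 358 0.06512181506610876 (array([ 466.1, -240.9]), array([43.9, 38.5]), 82.1)
scene orange 1459 z [0.02617887 0.07426661 0.10660373]
 top 227 (array([568.7, 245.4]), array([48.8, 10.3]), 76.6)
 all (array([658.7, 233.8]), array([ 46.1, 199.2]), 81.5)
 stand 1308 0.026718462577667197 (array([570.8, 245.2]), array([90.2, 64.4]), 75.7)
 dock 1488 0.06733769700495564 (array([ 547.4, -253.1]), array([118.7, 123. ]), 82.6)
 slot 653 (array([ 559.2, -335.6]), array([115.8, 295. ]), 1.7)
 lever 311 0.06493552131752503 (array([ 473.9, -242.3]), array([46.4, 60.9]), 80.0)
```

View pics/crop1.png

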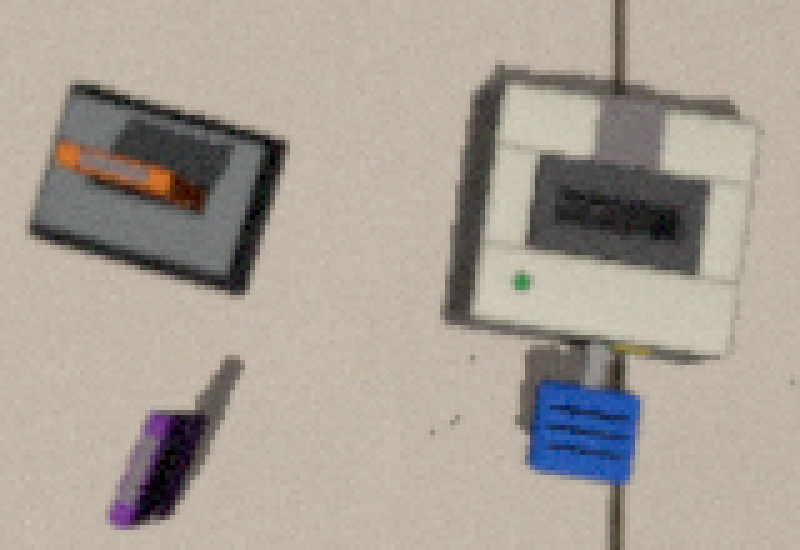

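The crop confirms it: the orange slab sits in the grey stand at crop (115,165). Purple is a separate loose slab at (155,465). The dock's slot is at crop (618,213) and the lever at (583,430).

Measured positions:

| Item | Position (mm) | Angle |
|---|---|---|
| Logger | (571, 246), top at about 0.106 m | 76° |
| Lever | (466, -241), z 65 | n/a |
| Slot | about (560, -254) | 82° |

Next I translate to above the logger, then turn about -90° in yaw.

>>> send_rows(
  plan=[
    {"hand": 1, "linear": [-0.377, -0.133, 0], "dr": [0, 0, 0]},
    {"hand": 1, "linear": [-0.377, -0.133, 0], "dr": [0, 0, 0]},
    {"hand": 1, "linear": [-0.377, -0.133, 0], "dr": [0, 0, 0]},
    {"hand": 1, "linear": [-0.377, -0.133, 0], "dr": [0, 0, 0]},
    {"hand": 1, "linear": [-0.377, -0.133, 0], "dr": [0, 0, 0]},
  ],
)

```text
t: 0.52
position: [0.2989, 0.4237, 0.2451]
orientation: [-180.0, -0.0, 166.3]
force: [0.3, 0.9, 0.4]
grip_width: 0.999
```

>>> send_rows(
  plan=[
    {"hand": 1, "linear": [-0.377, -0.133, 0], "dr": [0, 0, 0]},
    {"hand": 1, "linear": [-0.377, -0.133, 0], "dr": [0, 0, 0]},
    {"hand": 1, "linear": [-0.377, -0.133, 0], "dr": [0, 0, 0]},
    {"hand": 1, "linear": [-0.377, -0.133, 0], "dr": [0, 0, 0]},
    {"hand": 1, "linear": [-0.377, -0.133, 0], "dr": [0, 0, 0]},
  ],
)

```text
t: 0.93
position: [0.4666, 0.3144, 0.245]
orientation: [-180.0, -0.0, 166.3]
force: [-0.6, 0.4, 0.3]
grip_width: 0.999
```

>>> send_rows(
  plan=[
    {"hand": 1, "linear": [-0.241, -0.085, 0], "dr": [0, 0, 0]},
    {"hand": 1, "linear": [-0.241, -0.085, 0], "dr": [0, 0, 0]},
    {"hand": 1, "linear": [-0.241, -0.085, 0], "dr": [0, 0, 0]},
    {"hand": 1, "linear": [-0.241, -0.085, 0], "dr": [0, 0, 0]},
    {"hand": 1, "linear": [-0.241, -0.085, 0], "dr": [0, 0, 0]},
  ],
)

```text
t: 1.35
position: [0.5729, 0.2451, 0.2441]
orientation: [-179.9, -0.1, 166.2]
force: [-0.2, 0.0, 0.2]
grip_width: 0.996
```

>>> send_rows(
  plan=[
    {"hand": 1, "linear": [0, 0, 0], "dr": [0, 0, 0.39]},
    {"hand": 1, "linear": [0, 0, 0], "dr": [0, 0, 0.39]},
    {"hand": 1, "linear": [0, 0, 0], "dr": [0, 0, 0.39]},
    {"hand": 1, "linear": [0, 0, 0], "dr": [0, 0, 0.39]},
    {"hand": 1, "linear": [0, 0, 0], "dr": [0, 0, 0.39]},
  ],
)

```text
t: 1.77
position: [0.5707, 0.2478, 0.2452]
orientation: [-180.0, -0.0, 131.0]
force: [-0.1, -0.0, 0.1]
grip_width: 1.001
```

>>> send_rows(
  plan=[
    {"hand": 1, "linear": [0, 0, 0], "dr": [0, 0, 0.39]},
    {"hand": 1, "linear": [0, 0, 0], "dr": [0, 0, 0.39]},
    {"hand": 1, "linear": [0, 0, 0], "dr": [0, 0, 0.39]},
    {"hand": 1, "linear": [0, 0, 0], "dr": [0, 0, 0.39]},
    {"hand": 1, "linear": [0, 0, 0], "dr": [0, 0, 0.39]},
  ],
)

```text
t: 2.18
position: [0.5706, 0.2478, 0.2453]
orientation: [-180.0, -0.0, 95.9]
force: [0.1, -0.2, -0.1]
grip_width: 0.999
```

>>> send_rows(
  plan=[
    {"hand": 1, "linear": [0, 0, 0], "dr": [0, 0, 0.224]},
    {"hand": 1, "linear": [0, 0, 0], "dr": [0, 0, 0.224]},
    {"hand": 1, "linear": [0, 0, 0], "dr": [0, 0, 0.224]},
    {"hand": 1, "linear": [0, 0, 0], "dr": [0, 0, 0.224]},
    {"hand": 1, "linear": [0, 0, 0], "dr": [0, 0, 0.224]},
  ],
)

```text
t: 2.6
position: [0.571, 0.2475, 0.2453]
orientation: [-180.0, 0.0, 76.3]
force: [-0.7, 0.3, -0.5]
grip_width: 1.007
```

```bash
cat >> h.py <<'E'
from scipy.spatial.transform import Rotation as Ro
def tool(s): return Ro.from_euler("xyz",s["orientation"],degrees=True),np.array(s["position"])
def wrist(vision,r,name):
    s=r.read_state();R,p=tool(s);d=vision.snapshot("wrist");M=np.array(d["mount"])
    cv2.imwrite(f"pics/{name}.png",d["img"][:,:,::-1])
    return d,cloud(d,R.as_matrix()@M[:3,:3],R.as_matrix()@M[:3,3]+p)
def to(r,x,y,z,yaw):
    s=r.read_state();R,p=tool(s);T=Ro.from_euler("xyz",[180,0,yaw],degrees=True)
    print("t",round(s["t"],2),"pos",p.round(4),"rpy",np.round(s["orientation"],2),"F",np.round(s["force"],1),"w",round(s["grip_width"],3))
    print("linear",(R.inv().apply(np.array([x,y,z])-p)/.5).round(4),"dr",((R.inv()*T).as_rotvec(degrees=True)/90).round(4))
E
python3 - <<'E'
from plant import r,vision
from h import *
import pickle
to(r,.571,.246,.081,76)
d,P=wrist(vision,r,"w1");pickle.dump((d,P),open("w1.pkl","wb"));print(np.round(d["mount"],3))
hsv=cv2.cvtColor(d["img"],cv2.COLOR_RGB2HSV);H,S,V=[hsv[...,i].astype(int) for i in range(3)];z=P[...,2]
m=(H<14)&(S>140)&(V>70)&(z>.02)&(z<.13);p=P[m];print(m.sum(),np.percentile(p[:,2],[2,50,98]))
t=p[p[:,2]>np.percentile(p[:,2],98)-.006];print(len(t),rect(t))
E
```

```text
t 2.6 pos [0.571  0.2475 0.2453] rpy [-179.99    0.     76.27] F [-0.7  0.3 -0.5] w 1.007
linear [-0.0029  0.0008  0.3286] dr [-0.0001  0.      0.0029]
[[-0.001 -0.96  -0.279  0.071]
 [ 1.    -0.001  0.001  0.   ]
 [-0.001 -0.279  0.96  -0.129]
 [ 0.     0.     0.     1.   ]]
632 [0.02557329 0.10590484 0.10749605]
480 (array([573.3, 245.3]), array([48.6,  9.5]), 75.9)
```

View pics/w1.png

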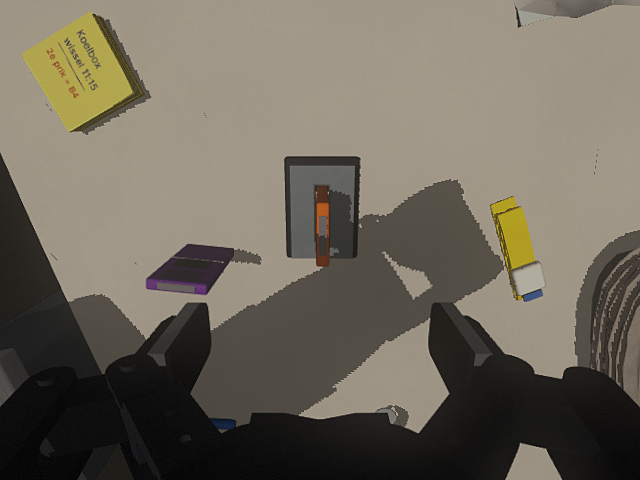

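The wrist view shows the logger edge-on and aligned with the jaw axis, at (322,225). It measures (573, 245.4) mm with its top at 106.5 mm, which matches. I'll descend, then close.

>>> send_rows(
  plan=[
    {"hand": 1, "linear": [-0.0032, 0.004, 0.08], "dr": [0, 0, 0.003]},
    {"hand": 1, "linear": [-0.0032, 0.004, 0.16], "dr": [0, 0, 0.003]},
    {"hand": 1, "linear": [-0.0032, 0.004, 0.24], "dr": [0, 0, 0.003]},
    {"hand": 1, "linear": [-0.0032, 0.004, 0.3], "dr": [0, 0, 0.003]},
    {"hand": 1, "linear": [-0.0032, 0.004, 0.328], "dr": [0, 0, 0.003]},
  ],
)

```text
t: 3.07
position: [0.5712, 0.2443, 0.0767]
orientation: [-179.7, 0.2, 76.0]
force: [-0.4, -0.3, -0.2]
grip_width: 0.999
```

>>> send_rows(
  plan=[
    {"hand": -1, "linear": [0, 0, 0], "dr": [0, 0, 0]},
    {"hand": -1, "linear": [0, 0, 0], "dr": [0, 0, 0]},
    {"hand": -1, "linear": [0, 0, 0], "dr": [0, 0, 0]},
    {"hand": -1, "linear": [0, 0, 0], "dr": [0, 0, 0]},
    {"hand": -1, "linear": [0, 0, 0], "dr": [0, 0, 0]},
  ],
)

```text
t: 3.48
position: [0.5738, 0.245, 0.0828]
orientation: [179.9, -0.1, 75.8]
force: [0.6, -1.4, 0.2]
grip_width: 0.299
```

>>> send_rows(
  plan=[
    {"hand": -1, "linear": [0, 0, 0], "dr": [0, 0, 0]},
    {"hand": -1, "linear": [0, 0, 0], "dr": [0, 0, 0]},
    {"hand": -1, "linear": [0, 0, 0], "dr": [0, 0, 0]},
    {"hand": -1, "linear": [0, 0, 0], "dr": [0, 0, 0]},
    {"hand": -1, "linear": [0, 0, 0], "dr": [0, 0, 0]},
  ],
)

```text
t: 3.9
position: [0.5737, 0.2449, 0.0823]
orientation: [179.9, -0.0, 75.8]
force: [-1.9, -0.3, 6.7]
grip_width: 0.108
```

>>> send_rows(
  plan=[
    {"hand": -1, "linear": [0, 0, 0], "dr": [0, 0, 0]},
    {"hand": -1, "linear": [0, 0, 0], "dr": [0, 0, 0]},
    {"hand": -1, "linear": [0, 0, 0], "dr": [0, 0, 0]},
    {"hand": -1, "linear": [0, 0, 0], "dr": [0, 0, 0]},
    {"hand": -1, "linear": [0, 0, 0], "dr": [0, 0, 0]},
  ],
)

```text
t: 4.32
position: [0.5737, 0.2449, 0.0823]
orientation: [179.9, -0.0, 75.8]
force: [-0.3, -0.1, 6.5]
grip_width: 0.111
```

Gripped: the opening is 0.11, about 9.4 mm. Lifting and carrying to above the dock.

>>> send_rows(
  plan=[
    {"hand": -1, "linear": [0, 0, -0.04], "dr": [0, 0, 0]},
    {"hand": -1, "linear": [0, 0, -0.1], "dr": [0, 0, 0]},
    {"hand": -1, "linear": [0, 0, -0.18], "dr": [0, 0, 0]},
    {"hand": -1, "linear": [0, 0, -0.26], "dr": [0, 0, 0]},
    {"hand": -1, "linear": [0, 0, -0.32], "dr": [0, 0, 0]},
  ],
)

```text
t: 4.73
position: [0.5734, 0.2448, 0.245]
orientation: [179.9, -0.1, 75.7]
force: [0.5, -0.9, -0.6]
grip_width: 0.11
```

>>> send_rows(
  plan=[
    {"hand": -1, "linear": [-0.04, 0.009, 0], "dr": [0, 0, 0]},
    {"hand": -1, "linear": [-0.1, 0.023, 0], "dr": [0, 0, 0]},
    {"hand": -1, "linear": [-0.17, 0.038, 0], "dr": [0, 0, 0]},
    {"hand": -1, "linear": [-0.24, 0.054, 0], "dr": [0, 0, 0]},
    {"hand": -1, "linear": [-0.31, 0.07, 0], "dr": [0, 0, 0]},
  ],
)

```text
t: 5.15
position: [0.5686, 0.0844, 0.2414]
orientation: [180.0, 0.0, 75.8]
force: [0.3, -0.1, -0.3]
grip_width: 0.109
```

>>> send_rows(
  plan=[
    {"hand": -1, "linear": [-0.07, 0.0158, 0], "dr": [0, 0, 0]},
    {"hand": -1, "linear": [-0.14, 0.0316, 0], "dr": [0, 0, 0]},
    {"hand": -1, "linear": [-0.21, 0.0473, 0], "dr": [0, 0, 0]},
    {"hand": -1, "linear": [-0.28, 0.063, 0], "dr": [0, 0, 0]},
    {"hand": -1, "linear": [-0.35, 0.079, 0], "dr": [0, 0, 0]},
  ],
)

```text
t: 5.57
position: [0.5638, -0.0952, 0.2415]
orientation: [180.0, 0.0, 75.8]
force: [1.1, 0.4, -0.5]
grip_width: 0.106
```

>>> send_rows(
  plan=[
    {"hand": -1, "linear": [-0.07, 0.0158, 0], "dr": [0, 0, -0.02]},
    {"hand": -1, "linear": [-0.14, 0.0316, 0], "dr": [0, 0, -0.04]},
    {"hand": -1, "linear": [-0.21, 0.0473, 0], "dr": [0, 0, -0.06]},
    {"hand": -1, "linear": [-0.27, 0.061, 0], "dr": [0, 0, -0.071]},
    {"hand": -1, "linear": [-0.314, 0.071, 0], "dr": [0, 0, -0.071]},
  ],
)

```text
t: 5.98
position: [0.5593, -0.257, 0.2412]
orientation: [-180.0, 0.0, 82.1]
force: [0.9, -0.0, 0.7]
grip_width: 0.106
```

>>> send_rows(
  plan=[
    {"hand": -1, "linear": [0, 0, 0], "dr": [0, 0, 0]},
    {"hand": -1, "linear": [0, 0, 0], "dr": [0, 0, 0]},
    {"hand": -1, "linear": [0, 0, 0], "dr": [0, 0, 0]},
  ],
)

```text
t: 6.23
position: [0.5599, -0.2539, 0.2412]
orientation: [-180.0, -0.0, 82.1]
force: [-0.5, 0.2, -1.2]
grip_width: 0.109
```

```bash
python3 - <<'E'
from plant import r,vision
from h import *
import pickle
to(r,.560,-.254,.16,82.2)
d,P=wrist(vision,r,"w2");pickle.dump((d,P),open("w2.pkl","wb"))
z=P[...,2];S=cv2.cvtColor(d["img"],cv2.COLOR_RGB2HSV)[...,1]
hsv=cv2.cvtColor(d["img"],cv2.COLOR_RGB2HSV);H=hsv[...,0].astype(int)
near=(abs(P[...,0]-.55)<.085)&(abs(P[...,1]+.25)<.085)
q=P[near&(abs(z-.068)<.006)&(S<80)];print("dock",len(q),np.median(q[:,2]),rect(q))
m=(abs(P[...,0]-.56)<.02)&(abs(P[...,1]+.254)<.04)&(z<.060)&(z>.0);q=P[m];print("slot deep",len(q),rect(q) if len(q)>3 else "")
q=P[(H>95)&(H<130)&(S>120)&(z>.05)&(z<.08)&(abs(P[...,0]-.466)<.05)&(abs(P[...,1]+.24)<.05)];print("lever",len(q),len(q) and rect(q))
m=(H<14)&(S>140)&(z>.1)&(z<.3);q=P[m];print("logger",len(q),len(q) and (np.percentile(q,[2,50,98],axis=0),))
E
```

```text
t 6.23 pos [ 0.5599 -0.2539  0.2412] rpy [-1.7998e+02 -2.0000e-02  8.2140e+01] F [-0.5  0.2 -1.2] w 0.109
linear [-0.0002  0.0002  0.1624] dr [-0.0002 -0.0002 -0.0007]
dock 15088 0.06861475559743682 (array([ 538.4, -252.9]), array([115.4, 146.4]), 82.2)
slot deep 404 (array([ 562.2, -248.5]), array([29.7, 12.7]), 82.3)
lever 1798 (array([ 467.7, -242.8]), array([44., 39.]), 82.5)
logger 3899 (array([[ 0.55437219, -0.27523091,  0.1784931 ],
       [ 0.56257532, -0.23253313,  0.26432383],
       [ 0.56799113, -0.22936166,  0.26620862]]),)
```

View pics/w2.png

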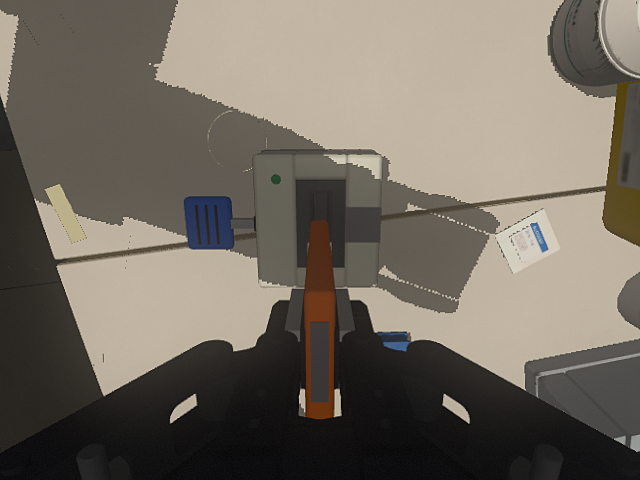

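The wrist view shows the slot at (320,205) under the held logger, with the lever at (208,222). Lever, dock outline and slot line all give the slot at about (561.6, -255.7) mm with yaw 82.2. I'll correct 2 mm and drop to just above the mouth.

>>> send_rows(
  plan=[
    {"hand": -1, "linear": [-0.003, 0.004, 0.04], "dr": [0, 0, 0]},
    {"hand": -1, "linear": [-0.003, 0.004, 0.09], "dr": [0, 0, 0]},
    {"hand": -1, "linear": [-0.003, 0.004, 0.14], "dr": [0, 0, 0]},
    {"hand": -1, "linear": [-0.003, 0.004, 0.162], "dr": [0, 0, 0]},
    {"hand": -1, "linear": [-0.003, 0.004, 0.162], "dr": [0, 0, 0]},
  ],
)

```text
t: 6.7
position: [0.5611, -0.2549, 0.1579]
orientation: [-179.8, -0.1, 82.2]
force: [-0.8, 0.2, -0.4]
grip_width: 0.109
```

>>> send_rows(
  plan=[
    {"hand": -1, "linear": [0, 0, 0], "dr": [0, 0, 0]},
    {"hand": -1, "linear": [0, 0, 0], "dr": [0, 0, 0]},
  ],
)

```text
t: 6.87
position: [0.5624, -0.2561, 0.1621]
orientation: [179.9, 0.0, 82.2]
force: [-0.2, -0.9, -0.3]
grip_width: 0.109
```

```bash
python3 - <<'E'
from plant import r,vision
from h import *
to(r,.5616,-.2557,.0977,82.2)
d,P=wrist(vision,r,"w3")
H,S,V=cv2.split(cv2.cvtColor(d["img"],cv2.COLOR_RGB2HSV));H=H.astype(int);z=P[...,2]
q=P[(H>95)&(H<130)&(S>120)&(z>.05)&(z<.08)&(abs(P[...,0]-.466)<.05)&(abs(P[...,1]+.24)<.05)];print("lever",len(q),len(q) and (rect(q),np.median(q[:,2])))
near=(abs(P[...,0]-.56)<.055)&(abs(P[...,1]+.25)<.085)
q=P[near&(abs(z-.07)<.006)&(S<80)];print("dock",np.median(q[:,2]),rect(q))
s=vision.snapshot("scene")["img"][150:280,360:520]
a=cv2.resize(d["img"][60:360,200:440],None,fx=1.8,fy=1.8);b=cv2.resize(s,(360,292))
b=np.vstack([b,np.zeros((540-292,360,3),np.uint8)]);cv2.imwrite("pics/w3c.png",np.hstack([a,b])[:,:,::-1])
E
```

```text
t 6.87 pos [ 0.5624 -0.2561  0.1621] rpy [1.7987e+02 5.0000e-02 8.2160e+01] F [-0.2 -0.9 -0.3] w 0.109
linear [ 0.0007 -0.002   0.1289] dr [ 0.0014  0.0006 -0.0004]
lever 3221 ((array([ 467.5, -242.8]), array([44.8, 38.9]), 81.9), np.float64(0.06619099507840703))
dock 0.06866675957516152 (array([ 558. , -255.2]), array([114.6, 106.8]), 82.3)
```

View pics/w3c.png

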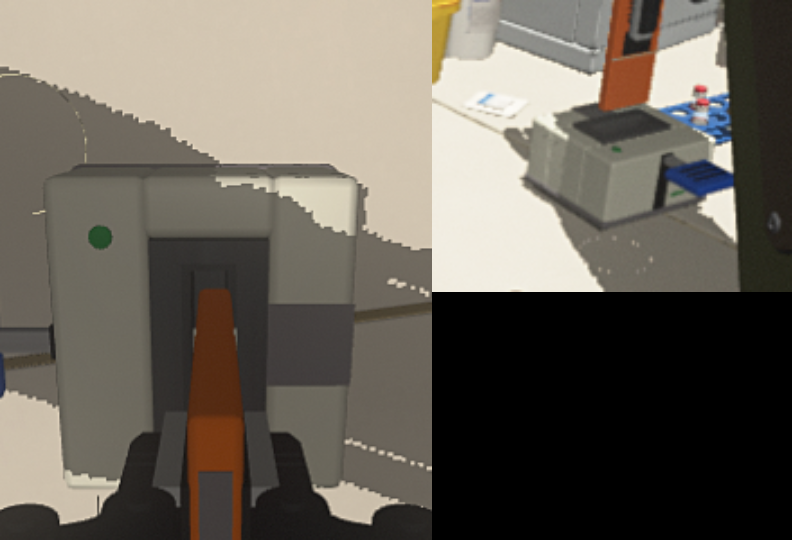

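The logger's lower edge at (215,290) is over the slot at (213,268), about 0.5–1 mm too far to +x. I'll correct that and insert, watching the force.

>>> send_rows(
  plan=[
    {"hand": -1, "linear": [0.001, -0.002, 0.01], "dr": [0, 0, 0]},
    {"hand": -1, "linear": [0.001, -0.002, 0.02], "dr": [0, 0, 0]},
    {"hand": -1, "linear": [0.001, -0.002, 0.03], "dr": [0, 0, 0]},
    {"hand": -1, "linear": [0.001, -0.002, 0.04], "dr": [0, 0, 0]},
    {"hand": -1, "linear": [0.001, -0.002, 0.05], "dr": [0, 0, 0]},
  ],
)

```text
t: 7.38
position: [0.5607, -0.2555, 0.1346]
orientation: [-180.0, -0.0, 82.1]
force: [-0.3, -0.1, -1.2]
grip_width: 0.108
```

Bottom is about 11 mm into the slot and there is almost no force. Continuing.

>>> send_rows(
  plan=[
    {"hand": -1, "linear": [0, 0, 0.012], "dr": [0, 0, 0]},
    {"hand": -1, "linear": [0, 0, 0.024], "dr": [0, 0, 0]},
    {"hand": -1, "linear": [0, 0, 0.036], "dr": [0, 0, 0]},
    {"hand": -1, "linear": [0, 0, 0.048], "dr": [0, 0, 0]},
    {"hand": -1, "linear": [0, 0, 0.056], "dr": [0, 0, 0]},
  ],
)

```text
t: 7.8
position: [0.5606, -0.2554, 0.1063]
orientation: [-180.0, -0.0, 82.1]
force: [-0.2, 0.6, -1.3]
grip_width: 0.111
```

>>> send_rows(
  plan=[
    {"hand": -1, "linear": [0, 0, 0.002], "dr": [0, 0, 0]},
    {"hand": -1, "linear": [0, 0, 0.004], "dr": [0, 0, 0]},
  ],
)

```text
t: 7.97
position: [0.5608, -0.2555, 0.1051]
orientation: [-180.0, -0.0, 82.1]
force: [0.9, -0.7, -0.5]
grip_width: 0.109
```

>>> send_rows(
  plan=[
    {"hand": -1, "linear": [0, 0, 0.003], "dr": [0, 0, 0]},
    {"hand": -1, "linear": [0, 0, 0.006], "dr": [0, 0, 0]},
    {"hand": -1, "linear": [0, 0, 0.009], "dr": [0, 0, 0]},
    {"hand": -1, "linear": [0, 0, 0.012], "dr": [0, 0, 0]},
    {"hand": -1, "linear": [0, 0, 0.013], "dr": [0, 0, 0]},
  ],
)

```text
t: 8.38
position: [0.5608, -0.2555, 0.0986]
orientation: [-180.0, -0.0, 82.1]
force: [-0.6, 0.4, -0.8]
grip_width: 0.107
```

>>> send_rows(
  plan=[
    {"hand": -1, "linear": [0, 0, 0.001], "dr": [0, 0, 0]},
    {"hand": -1, "linear": [0, 0, 0.002], "dr": [0, 0, 0]},
    {"hand": -1, "linear": [0, 0, 0.002], "dr": [0, 0, 0]},
  ],
)

```text
t: 8.63
position: [0.5609, -0.2556, 0.0983]
orientation: [180.0, 0.0, 82.1]
force: [-1.7, -0.1, 4.7]
grip_width: 0.107
```

>>> send_rows(
  plan=[
    {"hand": -1, "linear": [0, 0, 0.001], "dr": [0, 0, 0]},
    {"hand": -1, "linear": [0, 0, 0.002], "dr": [0, 0, 0]},
    {"hand": -1, "linear": [0, 0, 0.002], "dr": [0, 0, 0]},
  ],
)

```text
t: 8.88
position: [0.5611, -0.2556, 0.0983]
orientation: [179.9, 0.0, 82.1]
force: [-4.3, 1.8, 13.4]
grip_width: 0.109
```

>>> send_rows(
  plan=[
    {"hand": -1, "linear": [0, 0, 0.001], "dr": [0, 0, 0]},
    {"hand": -1, "linear": [0, 0, 0.002], "dr": [0, 0, 0]},
    {"hand": -1, "linear": [0, 0, 0.002], "dr": [0, 0, 0]},
  ],
)

```text
t: 9.13
position: [0.5612, -0.2556, 0.0982]
orientation: [179.9, 0.0, 82.1]
force: [-8.2, 5.0, 23.2]
grip_width: 0.107
```

It bottomed at z 0.0982 (expected 0.0977) with the force rising to 23 N. I'll relieve the push, let go and rise.

>>> send_rows(
  plan=[
    {"hand": -1, "linear": [0, 0, -0.003], "dr": [0, 0, 0]},
    {"hand": 0, "linear": [0, 0, -0.004], "dr": [0, 0, 0]},
    {"hand": 0, "linear": [0, 0, -0.004], "dr": [0, 0, 0]},
    {"hand": 0, "linear": [0, 0, -0.004], "dr": [0, 0, 0]},
    {"hand": 0, "linear": [0, 0, -0.004], "dr": [0, 0, 0]},
  ],
)

```text
t: 9.55
position: [0.5608, -0.2555, 0.0975]
orientation: [-180.0, -0.0, 82.1]
force: [0.0, -0.6, -0.6]
grip_width: 0.498
```

>>> send_rows(
  plan=[
    {"hand": 0, "linear": [0, 0, 0], "dr": [0, 0, 0]},
    {"hand": 0, "linear": [0, 0, 0], "dr": [0, 0, 0]},
    {"hand": 0, "linear": [0, 0, 0], "dr": [0, 0, 0]},
  ],
)

```text
t: 9.8
position: [0.5608, -0.2555, 0.0977]
orientation: [-180.0, -0.0, 82.1]
force: [-0.3, -0.3, 0.5]
grip_width: 0.501
```

>>> send_rows(
  plan=[
    {"hand": 0, "linear": [0, 0, -0.03], "dr": [0, 0, 0]},
    {"hand": 0, "linear": [0, 0, -0.07], "dr": [0, 0, 0]},
    {"hand": 0, "linear": [0, 0, -0.12], "dr": [0, 0, 0]},
    {"hand": 0, "linear": [0, 0, -0.17], "dr": [0, 0, 0]},
    {"hand": 0, "linear": [0, 0, -0.2], "dr": [0, 0, 0]},
  ],
)

```text
t: 10.22
position: [0.5613, -0.2557, 0.2006]
orientation: [179.8, 0.1, 82.1]
force: [-0.3, 0.1, 0.2]
grip_width: 0.501
```

>>> send_rows(
  plan=[
    {"hand": -1, "linear": [0, -0.05, 0], "dr": [0, 0, 0]},
    {"hand": -1, "linear": [0, -0.1, 0], "dr": [0, 0, 0]},
    {"hand": -1, "linear": [0, -0.15, 0], "dr": [0, 0, 0]},
    {"hand": -1, "linear": [0, -0.19, 0], "dr": [0, 0, 0]},
    {"hand": -1, "linear": [0, -0.19, 0], "dr": [0, 0, 0]},
  ],
)

```text
t: 10.63
position: [0.4643, -0.2421, 0.1981]
orientation: [-180.0, -0.0, 82.1]
force: [0.3, -0.6, 1.0]
grip_width: 0.001
```

>>> send_rows(
  plan=[
    {"hand": -1, "linear": [0, 0, 0], "dr": [0, 0, 0]},
    {"hand": -1, "linear": [0, 0, 0], "dr": [0, 0, 0]},
    {"hand": -1, "linear": [0, 0, 0], "dr": [0, 0, 0]},
    {"hand": -1, "linear": [0, 0, 0], "dr": [0, 0, 0]},
    {"hand": -1, "linear": [0, 0, 0], "dr": [0, 0, 0]},
  ],
)

```text
t: 11.05
position: [0.4671, -0.2425, 0.1975]
orientation: [-180.0, -0.0, 82.2]
force: [0.1, 0.5, 0.3]
grip_width: 0.002
```

```bash
python3 - <<'E'
from plant import r,vision
from h import *
to(r,.4665,-.2425,.09,82.2)
d,P=wrist(vision,r,"w4")
s=vision.snapshot("scene");Q=cloud(s)
for n,d,P in(("w",d,P),("s",s,Q)):
    H,S,V=cv2.split(cv2.cvtColor(d["img"],cv2.COLOR_RGB2HSV));H=H.astype(int);z=P[...,2]
    q=P[(H<14)&(S>140)&(z>.06)&(z<.3)&(abs(P[...,0]-.56)<.04)&(abs(P[...,1]+.255)<.05)];print(n,"logger",len(q),len(q) and np.percentile(q,[1,50,99],axis=0).round(4))
    q=P[(H>95)&(H<130)&(S>120)&(z>.05)&(z<.08)&(abs(P[...,0]-.466)<.05)&(abs(P[...,1]+.24)<.05)];print("lever",len(q),len(q) and (rect(q),np.median(q[:,2])))
a=d["img"][:,:,::-1];w=cv2.imread("pics/w4.png")
cv2.imwrite("pics/v4.png",np.hstack([cv2.resize(w,(400,300)),cv2.resize(s["img"][150:280,360:533,::-1],(400,300))]))
E
```

```text
t 11.05 pos [ 0.4671 -0.2425  0.1975] rpy [-1.7998e+02 -1.0000e-02  8.2160e+01] F [0.1 0.5 0.3] w 0.002
linear [-2.00e-04 -1.10e-03  2.15e-01] dr [-0.0002 -0.0001 -0.0005]
w logger 2029 [[ 0.5533 -0.2795  0.0637]
 [ 0.5582 -0.2509  0.1128]
 [ 0.5678 -0.2313  0.1235]]
lever 2716 ((array([ 466.9, -242.6]), array([43.7, 39.1]), 82.7), np.float64(0.06632573381495979))
s logger 412 [[ 0.5503 -0.2773  0.0695]
 [ 0.5563 -0.2445  0.1001]
 [ 0.5662 -0.2293  0.122 ]]
lever 264 ((array([ 462.6, -239.1]), array([44.6, 40.6]), 81.1), np.float64(0.0646084922809716))
```

View pics/v4.png

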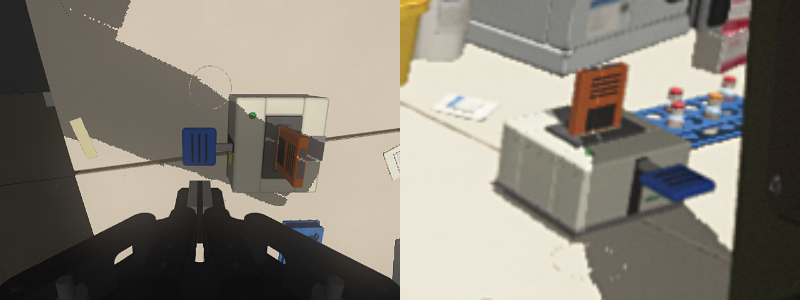

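The logger stands upright and home: top at 0.122–0.1235 m, expected 0.122, right panel (600,100). The gripper is clear of it, and the lever is at (200,148) in the left panel. I'll press 6 mm in front of the paddle's centre for dock clearance.

>>> send_rows(
  plan=[
    {"hand": -1, "linear": [0, -0.012, 0.06], "dr": [0, 0, 0]},
    {"hand": -1, "linear": [0, -0.012, 0.12], "dr": [0, 0, 0]},
    {"hand": -1, "linear": [0, -0.012, 0.17], "dr": [0, 0, 0]},
    {"hand": -1, "linear": [0, -0.012, 0.21], "dr": [0, 0, 0]},
    {"hand": -1, "linear": [0, -0.012, 0.21], "dr": [0, 0, 0]},
  ],
)

```text
t: 11.57
position: [0.4593, -0.2407, 0.0891]
orientation: [-179.7, -0.1, 82.1]
force: [-0.1, 0.7, -0.5]
grip_width: -0.003
```

>>> send_rows(
  plan=[
    {"hand": -1, "linear": [0, 0, 0.01], "dr": [0, 0, 0]},
    {"hand": -1, "linear": [0, 0, 0.02], "dr": [0, 0, 0]},
    {"hand": -1, "linear": [0, 0, 0.03], "dr": [0, 0, 0]},
    {"hand": -1, "linear": [0, 0, 0.035], "dr": [0, 0, 0]},
    {"hand": -1, "linear": [0, 0, 0.035], "dr": [0, 0, 0]},
  ],
)

```text
t: 11.98
position: [0.4612, -0.2419, 0.0757]
orientation: [179.9, 0.0, 82.1]
force: [1.2, -0.0, 2.7]
grip_width: 0.001
```

>>> send_rows(
  plan=[
    {"hand": -1, "linear": [0, 0, 0.009], "dr": [0, 0, 0]},
    {"hand": -1, "linear": [0, 0, 0.018], "dr": [0, 0, 0]},
    {"hand": -1, "linear": [0, 0, 0.027], "dr": [0, 0, 0]},
    {"hand": -1, "linear": [0, 0, 0.036], "dr": [0, 0, 0]},
    {"hand": -1, "linear": [0, 0, 0.042], "dr": [0, 0, 0]},
  ],
)

```text
t: 12.4
position: [0.4612, -0.2419, 0.0544]
orientation: [179.9, 0.0, 82.1]
force: [2.6, -1.3, 5.6]
grip_width: -0.002
```

>>> send_rows(
  plan=[
    {"hand": -1, "linear": [0, 0, 0.006], "dr": [0, 0, 0]},
    {"hand": -1, "linear": [0, 0, 0.012], "dr": [0, 0, 0]},
    {"hand": -1, "linear": [0, 0, 0.018], "dr": [0, 0, 0]},
    {"hand": -1, "linear": [0, 0, 0.022], "dr": [0, 0, 0]},
    {"hand": -1, "linear": [0, 0, 0.022], "dr": [0, 0, 0]},
  ],
)

```text
t: 12.82
position: [0.4612, -0.2419, 0.0434]
orientation: [179.9, 0.0, 82.1]
force: [2.3, -0.7, 6.7]
grip_width: 0.002
```

>>> send_rows(
  plan=[
    {"hand": -1, "linear": [0, 0, 0.001], "dr": [0, 0, 0]},
    {"hand": -1, "linear": [0, 0, 0.002], "dr": [0, 0, 0]},
    {"hand": -1, "linear": [0, 0, 0.003], "dr": [0, 0, 0]},
    {"hand": -1, "linear": [0, 0, 0.003], "dr": [0, 0, 0]},
    {"hand": -1, "linear": [0, 0, 0.003], "dr": [0, 0, 0]},
  ],
)

```text
t: 13.23
position: [0.4612, -0.2419, 0.0422]
orientation: [179.9, 0.0, 82.1]
force: [1.3, -1.0, 6.3]
grip_width: -0.001
```

```bash
python3 - <<'E'
from plant import r,vision
from h import *
to(r,.4612,-.2419,.0425,82.2)
d,P=wrist(vision,r,"w5")
s=vision.snapshot("scene");t=vision.snapshot("top")
for n,d,P in(("w",d,P),("s",s,cloud(s)),("t",t,cloud(t))):
    H,S,V=cv2.split(cv2.cvtColor(d["img"],cv2.COLOR_RGB2HSV));H=H.astype(int);z=P[...,2]
    q=P[(H<14)&(S>140)&(z>.06)&(z<.3)&(abs(P[...,0]-.56)<.04)&(abs(P[...,1]+.255)<.05)];print(n,"logger",len(q),len(q) and np.percentile(q[:,2],[50,99]).round(4))
    q=P[(H>95)&(H<130)&(S>120)&(z>.01)&(z<.08)&(abs(P[...,0]-.466)<.035)&(abs(P[...,1]+.24)<.035)];print("lever",len(q),len(q) and np.percentile(q[:,2],[10,50,75,90,97]).round(4))
w=cv2.imread("pics/w5.png")
cv2.imwrite("pics/v5.png",np.hstack([cv2.resize(w,(400,300)),cv2.resize(s["img"][150:280,360:533,::-1],(400,300))]))
E
```

```text
t 13.23 pos [ 0.4612 -0.2419  0.0422] rpy [1.7993e+02 3.0000e-02 8.2140e+01] F [ 1.3 -1.   6.3] w -0.001
linear [ 0.0001 -0.0001 -0.0006] dr [ 0.0008  0.0004 -0.0007]
w logger 2185 [0.0709 0.0864]
lever 4348 [0.0262 0.0284 0.0289 0.0293 0.0298]
s logger 438 [0.1002 0.1223]
lever 220 [0.0225 0.0262 0.0273 0.028  0.0289]
t logger 140 [0.1094 0.1253]
lever 83 [0.0245 0.0277 0.0289 0.0305 0.0317]
```

View pics/v5.png

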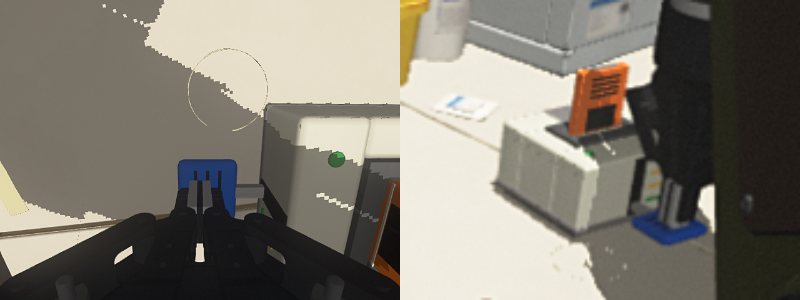

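The lever top is at about 0.028 m, so travel is about 37.7 mm: past the third click and short of the end stop. The fingers are on the paddle at (205,190) and the logger's top is at 0.122 m. Handing in.

```bash
python3 -c "
from plant import r
print(r.job_done())"
```

```text
the job is handed in; nothing more can be done
None
```

The logger is home in the dock and released. I handed the job in at about 13.4 s with the shut fingertips holding the lever down at the third click.

- **Logger:** insertion stopped within 0.5 mm of the expected depth, with the push rising to 23 N. After I let go, the scene camera put its top at 0.122 m, which is the fully-home height. It read the same while the lever was held down.
- **Lever:** its travel is about 37–38 mm with a steady 6 N, so it is past the 36 mm click and short of the 40 mm stop. The wrist camera put the lever top at 0.028 m and the fingertips at 0.0282 m. The coarser scene camera read about 2 mm lower (0.026 m), within its calibration error.
- **Disagreements:** the top camera put the logger about 3 mm higher (0.125 m), but from few pixels. The last wrist view showed only the logger's lower part, so it could not confirm the top.
- **Bystanders:** the arm never went near the vial, cup, plaster roll or purple look-alike. I did not re-measure their positions at the end.

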